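Let the balls out of the chute and shut its gate

ROBOT

A 6-joint arm with a two-finger parallel gripper is mounted at the origin on the work surface. World frame = base frame: x ahead of the robot, y to its left, z up, the work surface at z = 0. Lengths are in m, angles in rad, forces in N, time in s.
With the tool pointing down it reaches from about 0.275 to 0.875 m from the base axis. Payload 12.5 kg.
Tool frame: the origin (TCP) lies at the very end of the fingers, on their centre line; the grasp point (between the pads) lies 19 mm behind it; z points along the fingers, y is the line along which they close (so a half turn about z gives the same grasp; the last joint's range is limited). The gripper opens to 85 mm and grips with 20 to 120 N. Pads are 22 mm wide; open, the fingers measure 114 mm over their backs; the gripper's body (76 mm by 85 mm) begins 54 mm behind the grasp point. The pads swing forward as they close: fully open they stand 13 mm farther back than shut.
Start: joints at [1.168, 0.351, 1.652, -0, 1.139, -0.085], TCP at [0.172, 0.522, 0.231] pointing down, gripper open.
Joint ranges: [-2.75, 2.75], [-0.79, 2.1], [0.01, 2.65], [-1.57, 4.71], [0.07, 3.14], [-2.87, 2.87]. Speed limits (rad/s): [2.22, 2.22, 2.79, 3.14, 3.14, 3.14].

INTERFACE

Orientations are given as a 3x3 rotation matrix whose columns are the frame's x, y, z axes.
In Python, from bench import manip gives the robot as it stands. Calls block until the motion is done:
- manip.move_ptp(position, orientation): joint-space move of the TCP to a pose.
- manip.move_l(position, attitude=None, max_speed=0.15): straight line of the TCP; attitude=None keeps the orientation; max_speed is the mean speed in m/s.
- manip.move_j(angles): joint-space move.
- manip.set_gripper(opening, effort=None): opening from 0.0 (shut) to 1.0 (fully open); effort is the grip in N (None keeps the last); returns when the fingers have stopped.
- manip.dwell(seconds).
- manip.inverse_kinematics(position, orientation): joint angles nearest the present ones, or None.
- manip.grab_frame(name): name is "side" or "top" or "wrist"; returns (picture, depth): 420x560x3 uint8, red, green, blue; 420x560 float32, m along the optical axis (not along the pixel's ray), 0 where there is no reading.
- manip.get_calibration(name): a dict with "camera_matrix" (3x3 intrinsics, pixels), "k1" (the pictures are not rectified: a ray, as slopes to the right and down, at radius r is drawn at 1 + k1 r^2 times it, then the intrinsics apply), "R" (3x3) and "t" (3): a world point X has camera coordinates R X + t. Camera axes: x right, y down, z forward; pixel columns grow to the right and rows downward; lengths in m; the calibration is good to about 2 mm. A picture is of the moment at which its call begins: read the wrist's pose just before it. get_calibration takes no time and is no camera call; for the wrist camera it gives the pose at the moment of the call.
A pose or a line that the arm cannot do raises manip.Unreachable and nothing moves.
- manip.sign_off(): hands the job in; it is judged then, once.
Trained networks look in the newest picture that a camera, given by its name, has taken for a name from the list of things; names that differ only in an ending like _2 or _b are one class to them, and where a whole thing is asked for, a point or a joint stands for the part that bears it (a point fixed in the world has none). Each returns a list of dicts, best first, with "confidence" (0 to 1); they miss things now and then, are a little off and sometimes report something else, mostly with a low value. They report only what shows in the picture. A call takes as long as a camera call.
- manip.look_for(camera, name): "at" ([x, y, z] in m, in world coordinates, good to about 4 mm: the middle of the surface that is visible of it).
Readings, each from a call of its own:
- manip.current_time(): time.
- manip.current_qpos(): joint angles.
- manip.current_joint_vel(): joint speeds.
- manip.current_joint_torque(): joint torques, N m.
- manip.current_ee_pos(): TCP position.
- manip.current_tcp_rot(): TCP orientation.
- manip.current_force(): force on the tool from outside, world axes, zero at the start.
- manip.current_ft_torque(): the same for the moment, N m.
- manip.current_grip_width(): opening from 0.0 (shut) to 1.0 (fully open).
- manip.current_grip_force(): force on a finger pad.
Only numpy, scipy, OpenCV 4.12 (cv2) and the standard library are available. Lean on these libraries where they do the work, as an engineer would, in place of code of your own. Each camera call takes 0.05 s, during which the arm holds its last target. There are 200 camera calls.

TASK

The four balls wait behind the gate arm of the slanted wooden chute. With a fingertip, gently push the arm's paddle sideways to swing the gate open and let all four balls roll down into the catch pen, then push the paddle back the other way until the arm lies straight across the chute again, fully shut. Grip and lift nothing, do not touch the balls, and leave the toy car, the garage and the cup where they stand.

Things in the scene. Friction and masses are not known exactly. Their poses are not given: they have to be found in the camera images.
- chute: Slanted maple chute box, fixed. Origin: table top under the channel where the shut gate crosses it. Downhill is its own -y (0.16 rad); its -x side carries gate post and paddle, facing the robot at yaw 0. Channel from y +180 (top) to -60 mm, 34 mm wide inside, 54 outside; floor 43 mm up at the origin, 16 mm lower per 100 mm; walls 16 mm high, 98 mm above the table at the top end.
- pen (a point): Middle of the floor of the open-topped catch pen at the chute's low end, 130 mm downhill (-y) of the chute's origin. Pen 110 mm wide inside (130 outside), from chute y = -70 to -190 mm, side walls 25 mm high, end wall 36 mm.
- pivot (a point): Top of the gate's upright pivot post, at chute x = -65, y = 0 mm, 65 mm above the table; the gate turns about its vertical axis. Post 30 mm across, on a foot 34 mm wide and 20 mm high; the gate's hub on top is 30 mm across and ends 85 mm above the table.
- gate (a joint): Gate arm angle. 0 = shut, arm along chute x, at a stop; 1.15 rad = fully open, at a stop. At g the paddle points from the pivot along (-cos g, sin g) in chute x, y: opening (clockwise from above) moves it to chute +y, uphill; shutting to -y. Balls pass beyond about 0.9 rad. Stays where left; needs about 0.7 N at the paddle. Starts at 0 to 0.1 rad.
- paddle (a point): Centre of the upright walnut paddle on the arm's outer end, 87.5 mm from the pivot axis, 70 mm above the table. Paddle 55 mm long along the arm (60 to 115 mm from the axis), 12 mm thick, 45 to 95 mm above the table. The rest of the arm is a bar 16 mm wide, 65 to 79 mm above the table, reaching 90 mm past the pivot over the channel.
- car: Wide maple toy car body, 76 x 120 x 57 mm, long along its y, loose bystander on the table. Origin under its centre.
- garage: Brown walnut garage shape, an arch with a gable roof, 54 x 105 x 105 mm, wide along its y, loose bystander on the table. Origin under its centre.
- cup: Small wooden cup, 70 mm across, 55 mm high, loose bystander on the table beyond the chute. Origin under its centre.
- ball1_center (a point): Centre of a glossy hardwood ball, 30 mm across, 11 g; one of four alike in size, waiting in a row behind the gate, number 1 uphill from it (nearest the gate).
- ball1: The same ball 1 (its origin is a point on its skin that turns as it rolls; use the centre).
- ball2_center (a point): Centre of a glossy hardwood ball, 30 mm across, 11 g; one of four alike in size, waiting in a row behind the gate, number 2 uphill from it (second).
- ball2: The same ball 2 (its origin is a point on its skin that turns as it rolls; use the centre).
- ball3_center (a point): Centre of a glossy hardwood ball, 30 mm across, 11 g; one of four alike in size, waiting in a row behind the gate, number 3 uphill from it (third).
- ball3: The same ball 3 (its origin is a point on its skin that turns as it rolls; use the centre).
- ball4_center (a point): Centre of a glossy hardwood ball, 30 mm across, 11 g; one of four alike in size, waiting in a row behind the gate, number 4 uphill from it (farthest).
- ball4: The same ball 4 (its origin is a point on its skin that turns as it rolls; use the centre).

How it is judged:
By the outcome, as a careful person would: the job done as asked, in the order asked, and still so for the second after the job is handed in, with the robot touching nothing.
It also fails if it takes over 48 s, if anything falls off the work surface, if the arm or the gripper's body presses on something with over 40 N, if the wrist force passes 120 N, or if a joint passes its speed limit or range.

## Working session

There is one attempt and no reset: what is moved stays moved. The work goes in short steps, each a Python script; the robot and the scene stay as the last script left them, time stands still between calls to the robot, and variables do not carry over. Pictures are saved under pics/ and viewed, at most 10 in all, crops included, and the job is handed in when it is done.

```bash
ls; mkdir -p pics
python3 - <<'E'
from bench import manip
import cv2,numpy as np
ims=[]
for c in ("top","side"):
    p,d=manip.grab_frame(c); np.savez(f"/tmp/{c}.npz",p=p,d=d)
    ims.append(p)
    for n in ["chute","pivot","gate","paddle","car","garage","cup","ball1_center","ball4_center"]:
        r=manip.look_for(c,n); print(c,n,[(np.round(q["at"],3).tolist(),round(q["confidence"],2)) for q in r[:4]])
    K=manip.get_calibration(c); print(K)
    cv2.imwrite(f"pics/{c}.png",p[:,:,::-1])
print(manip.current_time(), manip.current_grip_width())
E
```

```text
pics
top chute [([0.652, -0.146, 0.041], 0.78)]
top pivot []
top gate [([0.597, -0.054, 0.076], 0.67)]
top paddle [([0.6, -0.058, 0.081], 0.63), ([0.651, -0.152, 0.044], 0.4), ([0.805, -0.045, 0.03], 0.27)]
top car [([0.606, 0.184, 0.036], 0.57)]
top garage [([0.479, -0.249, 0.088], 0.55)]
top cup [([0.691, -0.006, 0.081], 0.75), ([0.806, -0.047, 0.024], 0.59), ([0.698, 0.018, 0.085], 0.28)]
top ball1_center [([0.677, -0.063, 0.071], 0.43)]
top ball4_center [([0.698, 0.017, 0.082], 0.53), ([0.678, -0.037, 0.076], 0.37)]
{'camera_matrix': array([[424.31670908,   0.        , 276.01301034],
       [  0.        , 424.31670908, 212.5431125 ],
       [  0.        ,   0.        ,   1.        ]]), 'k1': 0.013361519733733219, 'R': array([[ 0.00666493, -0.99995968,  0.00601851],
       [-0.98117988, -0.00770103, -0.19294232],
       [ 0.19298088, -0.0046193 , -0.98119164]]), 't': array([0.03170335, 0.62007666, 1.04976696])}
side chute [([0.635, -0.164, 0.037], 0.64)]
side pivot [([0.63, -0.16, 0.038], 0.78)]
side gate [([0.567, -0.049, 0.074], 0.85), ([0.635, -0.165, 0.037], 0.57)]
side paddle [([0.573, -0.049, 0.075], 0.94), ([0.616, 0.157, 0.038], 0.28)]
side car [([0.616, 0.158, 0.039], 0.66)]
side garage [([0.48, -0.279, 0.08], 0.79)]
side cup [([0.797, -0.042, 0.035], 0.78)]
side ball1_center []
side ball4_center [([0.697, 0.01, 0.087], 0.57)]
{'camera_matrix': array([[421.70172522,   0.        , 282.22491809],
       [  0.        , 421.70172522, 209.77995832],
       [  0.        ,   0.        ,   1.        ]]), 'k1': -0.03696370011402529, 'R': array([[ 0.99368383, -0.11060697, -0.01893534],
       [-0.0804815 , -0.58486267, -0.80712972],
       [ 0.0781996 ,  0.8035557 , -0.59007039]]), 't': array([-0.59955061,  0.14309658,  0.87001841])}
1.0 1.0009421268238847
```

View pics/top.png

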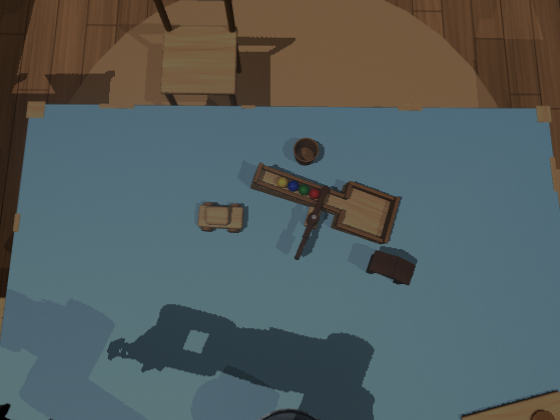

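View pics/side.png

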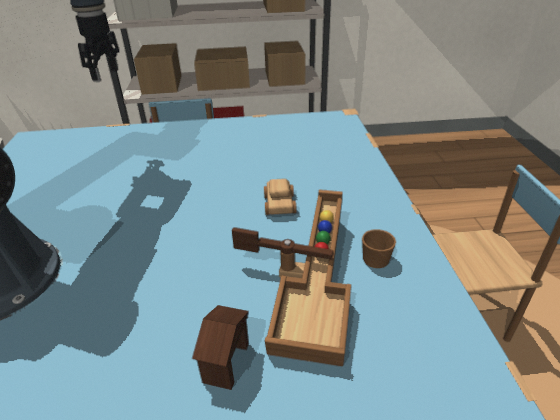

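The top picture shows the chute from (260,170) to the pen at (370,215), with balls at (282–315,182–194). The hub is at about (313,218) and the paddle's outer end at about (297,257). The car is at (221,217), the garage at (392,267) and the cup at (305,152). I'll zoom in to measure.

Run:
```python
import cv2,numpy as np
for c,(x0,y0,w,h) in {"top":(245,145,160,120),"side":(190,180,160,120)}.items():
    p=np.load(f"/tmp/{c}.npz")["p"]
    q=cv2.resize(p[y0:y0+h,x0:x0+w],None,fx=5,fy=5,interpolation=cv2.INTER_CUBIC)
    q=np.clip(q.astype(float)*1.6,0,255).astype(np.uint8)
    for i in range(0,w,20): cv2.putText(q,str(x0+i),(i*5,10),0,.35,(255,255,255)); cv2.line(q,(i*5,12),(i*5,18),(255,255,255))
    for i in range(0,h,20): cv2.putText(q,str(y0+i),(0,i*5+4),0,.35,(255,255,255))
    cv2.imwrite(f"pics/{c}_crop.png",q[:,:,::-1])
```

```text
(no output)
```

View pics/top_crop.png

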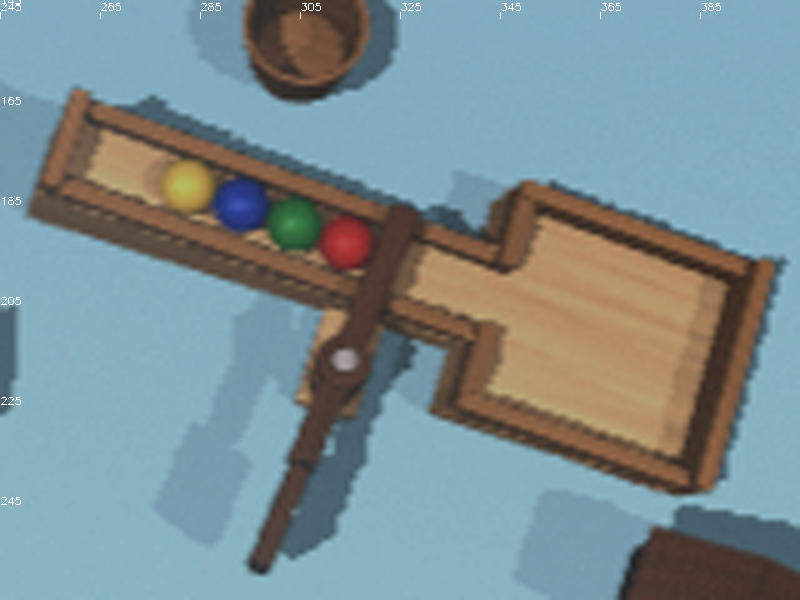

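View pics/side_crop.png

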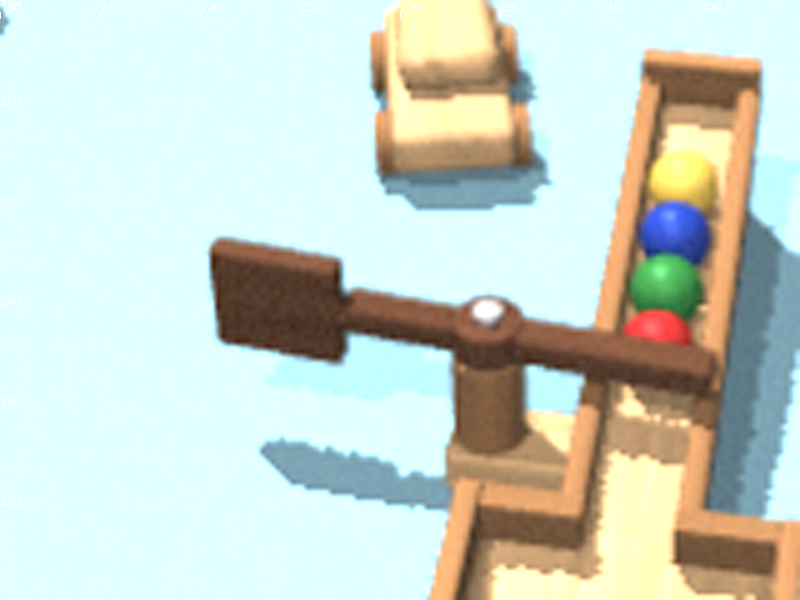

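The top crop shows the hub screw at (314,216.6), the paddle's outer end at (296.6,258) and the bar's tip at (326,187). The chute's top corners are at (261,163.4) and (254,183). The side crop shows the gate shut and the paddle standing clear.

```bash
cat > h.py <<'E'
import numpy as np,cv2
from bench import manip
from scipy.optimize import least_squares
def proj(c,X):
    K=manip.get_calibration(c); X=np.atleast_2d(X)@K["R"].T+K["t"]
    s=X[:,:2]/X[:,2:]; s=s*(1+K["k1"]*(s**2).sum(1,keepdims=True))
    M=K["camera_matrix"]; return s*[M[0,0],M[1,1]]+M[:2,2]
def w(P,x,y,z):
    c,s=np.cos(P[2]),np.sin(P[2]); return np.array([P[0]+c*x-s*y,P[1]+s*x+c*y,z])
def gp(P,g,r,z,off=0):  # point at r along paddle direction, off = normal offset toward opening (+y at g=0)
    return w(P,-.065-r*np.cos(g)+off*np.sin(g),r*np.sin(g)+off*np.cos(g),z)
E
python3 - <<'E'
from h import *
T=lambda a,b:(245+a/5,145+b/5); S=lambda a,b:(190+a/5,180+b/5)
pts=[("top",(-.065,0,.085),T(345,358)),("top",(.027,.18,.098),T(80,92)),("top",(-.027,.18,.098),T(45,190)),("top",(.065,-.07,.025),T(530,182)),("top",(-.065,-.07,.025),T(455,400)),
("side",(-.065,0,.085),S(487,310)),("side",(.027,.18,.098),S(760,62)),("side",(-.027,.18,.098),S(648,55))]
gt=[("top",115,.095,T(258,570)),("top",-90,.079,T(405,208)),("side",115,.095,S(218,240)),("side",-90,.079,S(713,350)),("side",60,.095,S(340,260))]
def f(P): return np.concatenate([(proj(c,w(P,*m))[0]-u) for c,m,u in pts]+[(proj(c,gp(P,P[3],r/1000,z))[0]-u) for c,r,z,u in gt])
s=least_squares(f,[.67,-.08,-.3,.05],loss="soft_l1"); print(s.x.round(4)); print(f(s.x).reshape(-1,2).round(1))
P=s.x; np.save("P.npy",P); print("pivot",w(P,-.065,0,.065),"paddle",gp(P,P[3],.0875,.07))
# depth check of hub
for c,m in (("top",(-.065,0,.085)),("top",(0.,-.1,.02))):
    K=manip.get_calibration(c); X=w(P,*m); u=proj(c,X)[0].round().astype(int); d=np.load("/tmp/top.npz")["d"]
    print(m,d[u[1],u[0]],(K["R"]@X+K["t"])[2])
for g in (0,.6,1.15):
    print(g,gp(P,g,.09,.06,-.04).round(3),gp(P,g,.09,.06,.04).round(3))
print(manip.current_tcp_rot().round(3))
E
```

```text
[ 0.6694 -0.0815 -0.3067  0.091 ]
[[ 0.4 -0.8]
 [-2.2 -3. ]
 [-1.9 -3.4]
 [-0.4  1.8]
 [ 1.3  2.8]
 [-0.4 -0.4]
 [ 0.6 -2.5]
 [-1.1 -3.3]
 [ 0.8 -2.2]
 [ 1.3 -1.6]
 [-2.2 -0. ]
 [ 0.   2.1]
 [-0.5  0.5]]
pivot [ 0.60738507 -0.06188784  0.065     ] paddle [ 0.52671221 -0.02800362  0.07      ]
(-0.065, 0, 0.085) 1.0874524 1.0838652554500847
(0.0, -0.1, 0.02) 1.146236 1.1543064390261992
0 [ 0.51  -0.073  0.06 ] [0.534 0.003 0.06 ]
0.6 [ 0.52  -0.016  0.06 ] [0.583 0.034 0.06 ]
1.15 [0.557 0.023 0.06 ] [0.637 0.032 0.06 ]
[[-0.95   0.312  0.   ]
 [ 0.312  0.95   0.   ]
 [-0.     0.    -1.   ]]
```

```bash
cat >> h.py <<'E'
def rot(P,g):  # tool y along paddle normal (opening direction), z down
    n=gp(P,g,0,0,1)-gp(P,g,0,0,0); y=n/np.linalg.norm(n); z=np.array([0,0,-1.]); return np.column_stack([np.cross(y,z),y,z])
E
python3 - <<'E'
from h import *
T=lambda a,b:(245+a/5,145+b/5); S=lambda a,b:(190+a/5,180+b/5)
pts=[("top",(-.065,0,.085),T(345,358)),("top",(.027,.18,.088),T(85,95)),("top",(-.027,.18,.088),T(50,190)),("top",(.065,-.065,.025),T(530,182)),("top",(-.065,-.065,.025),T(455,400)),
("side",(-.065,0,.085),S(487,310)),("side",(.027,.18,.088),S(760,66)),("side",(-.027,.18,.088),S(648,60))]
gt=[("top",115,.095,T(258,570)),("top",-90,.079,T(405,208)),("side",115,.095,S(218,240)),("side",-90,.079,S(713,350)),("side",60,.095,S(340,260))]
def f(P): return np.concatenate([(proj(c,w(P,*m))[0]-u) for c,m,u in pts]+[(proj(c,gp(P,P[3],r/1000,z))[0]-u) for c,r,z,u in gt])
s=least_squares(f,[.67,-.08,-.3,.05],loss="soft_l1"); P=s.x; print(P.round(4)); print(f(P).reshape(-1,2).round(1).tolist())
np.save("P.npy",P); print("pivot",w(P,-.065,0,.065))
# check reachability of every stage, then approach
for g,o in ((P[3],-.05),(.6,-.02),(1.12,-.02),(1.1,.05),(0,.02)):
    for z in (.2,.058): print(g,o,z,np.round(manip.inverse_kinematics(gp(P,g,.09,z,o),rot(P,g)),2))
manip.set_gripper(0.0,20)
manip.move_ptp(gp(P,P[3],.09,.2,-.05),rot(P,P[3]))
manip.move_l(gp(P,P[3],.09,.058,-.05),max_speed=.1)
p,d=manip.grab_frame("side"); q=cv2.resize(p[180:300,190:350],None,fx=5,fy=5); cv2.imwrite("pics/s2.png",q[:,:,::-1])
print(manip.current_time(),manip.current_grip_width(),manip.current_ee_pos(),manip.current_force())
E
```

```text
[ 0.6695 -0.082  -0.3052  0.0964]
[[0.7, -0.9], [-3.0, -2.3], [-2.5, -2.3], [-2.0, 1.2], [-0.3, 2.2], [-0.3, -0.2], [0.3, 0.5], [-1.3, -0.5], [0.8, -2.3], [1.6, -1.6], [-2.1, -0.0], [0.1, 2.4], [-0.4, 0.6]]
pivot [ 0.60751882 -0.06243226  0.065     ]
0.09644464306408143 -0.05 0.2 [-0.24  0.32  1.79 -0.    1.04 -1.4 ]
0.09644464306408143 -0.05 0.058 [-0.24  0.54  1.88 -0.    0.72 -1.4 ]
0.6 -0.02 0.2 [-0.09  0.36  1.72 -0.    1.06 -0.76]
0.6 -0.02 0.058 [-0.09  0.57  1.81 -0.    0.76 -0.76]
1.12 -0.02 0.2 [-0.04  0.43  1.62 -0.    1.09 -0.19]
1.12 -0.02 0.058 [-0.04  0.62  1.71 -0.    0.81 -0.19]
1.1 0.05 0.2 [-0.02  0.55  1.42 -0.    1.17 -0.18]
1.1 0.05 0.058 [-0.02  0.72  1.51 -0.    0.91 -0.18]
0 0.02 0.2 [-0.12  0.35  1.74 -0.    1.05 -1.38]
0 0.02 0.058 [-0.12  0.56  1.84 -0.    0.75 -1.38]
5.8083 0.0007861507518858203 [ 0.50543266 -0.07334139  0.05847552] [-0.43706354 -0.02354015  0.46169272]
```

View pics/s2.png

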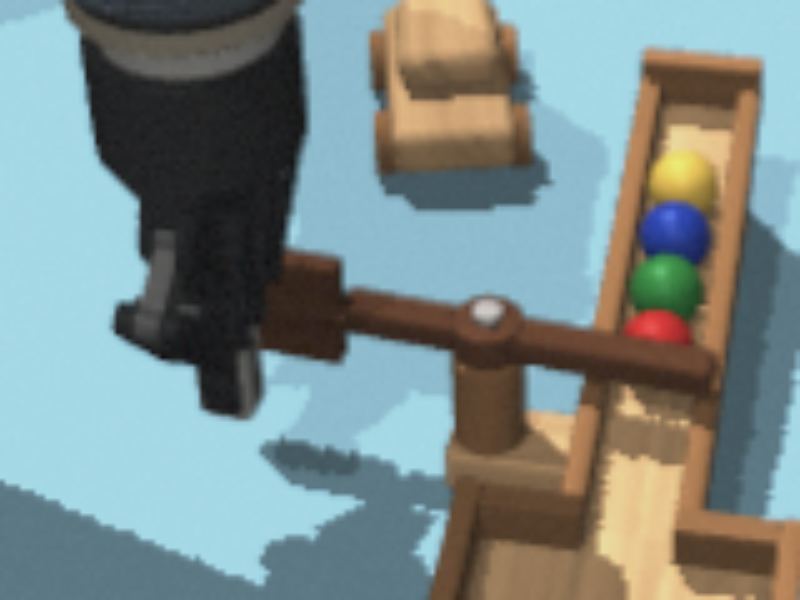

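The closed fingertip at (230,400 in the crop) stands on the downhill side of the paddle without touching it. Next is the swing open.

Run:
```python
from h import *
P=np.load("P.npy"); O=-.021
f0=manip.current_force()
manip.move_l(gp(P,P[3],.09,.058,O),max_speed=.04)
for g in np.r_[np.arange(.2,1.0,.12),1.0,1.04,1.07,1.10,1.12]:
    manip.move_l(gp(P,g,.09,.058,O),rot(P,g),max_speed=.06)
    df=manip.current_force()-f0; print(round(g,2),df.round(2))
    if np.linalg.norm(df[:2])>5: break
p,d=manip.grab_frame("top"); q=cv2.resize(p[145:265,245:405],None,fx=5,fy=5); cv2.imwrite("pics/t3.png",q[:,:,::-1])
print(manip.current_time())
```

```text
0.2 [ 0.75  0.35 -0.74]
0.32 [ 0.51  0.01 -0.75]
0.44 [-0.09  0.72 -0.86]
0.56 [ 0.21 -0.23 -0.41]
0.68 [ 1.03 -0.39  1.18]
0.8 [-0.09 -0.57  0.92]
0.92 [ 0.6  -0.22 -0.48]
1.0 [ 1.14 -0.16 -1.22]
1.04 [ 0.68 -0.32 -0.42]
1.07 [ 0.94 -0.38 -0.59]
1.1 [ 0.72 -0.06 -1.06]
1.12 [ 0.83  0.29 -0.83]
10.3167
```

View pics/t3.png

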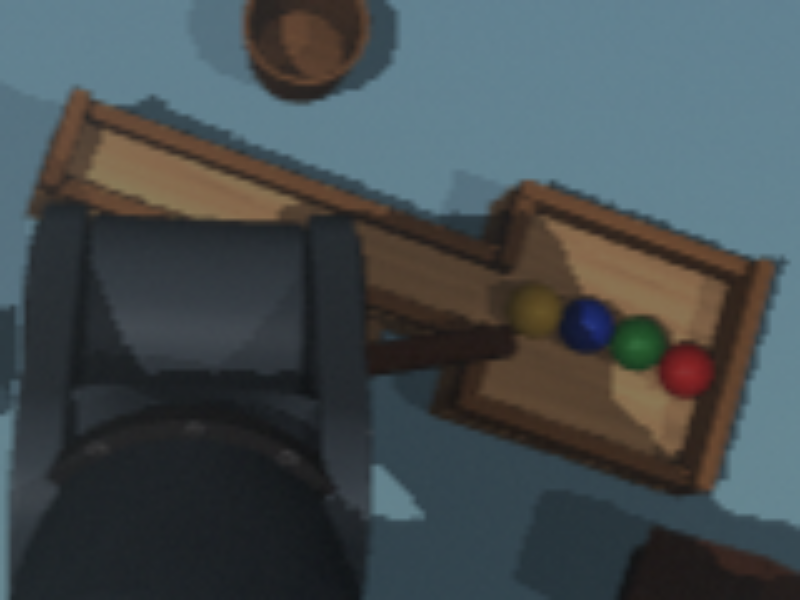

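All four balls have passed the gate: red, green and blue lie in the pen, and yellow at about (352,207) is just entering. I'll move to the uphill side of the paddle and look again before shutting.

Run:
```python
from h import *
P=np.load("P.npy"); g=1.12
manip.move_l(gp(P,g,.09,.058,-.045),max_speed=.08)
manip.move_l(gp(P,g,.09,.17,-.045),max_speed=.15)
manip.move_l(gp(P,g,.09,.17,.042),max_speed=.12)
manip.move_l(gp(P,g,.09,.07,.042),max_speed=.08)
p,d=manip.grab_frame("side"); q=cv2.resize(p[200:360,190:400],None,fx=3.8,fy=3.7); cv2.imwrite("pics/s4.png",q[:,:,::-1])
print(manip.current_time(),manip.current_force())
```

```text
13.9917 [0.0310861  0.04053654 0.08294949]
```

View pics/s4.png

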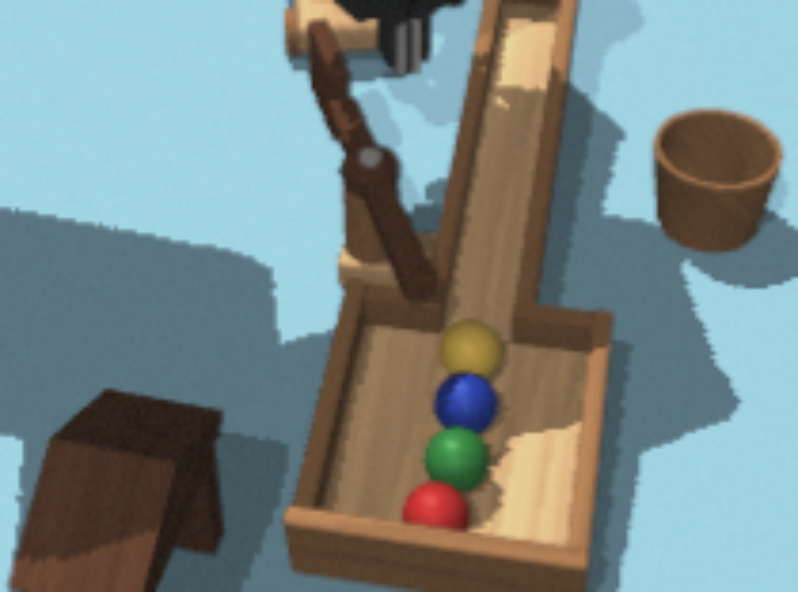

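All four balls are resting in the pen (yellow at (470,350) in the crop, just inside the mouth), lower than the arm's sweep. The fingertip is between the paddle and the chute, so I can shut the gate.

Run:
```python
from h import *
P=np.load("P.npy"); O=.021; z=.07
manip.dwell(.3); f0=np.mean([manip.current_force() for _ in range(5)],0)
manip.move_l(gp(P,1.1,.09,z,O),rot(P,1.1),max_speed=.04)
for g in np.r_[np.arange(1.0,.15,-.12),.1,.05,.02,np.arange(0,-.16,-.01)]:
    manip.move_l(gp(P,g,.09,z,O),rot(P,g),max_speed=.06 if g>.1 else .02)
    if g<.1: manip.dwell(.15)
    n=rot(P,g)[:,1]; df=np.mean([manip.current_force() for _ in range(5)],0)-f0
    print(round(g,2),round(df@n,2))
    if df@n>4: break
print(manip.current_time())
```

```text
1.0 -0.36
0.88 0.16
0.76 -0.45
0.64 -0.52
0.52 -0.33
0.4 -0.27
0.28 -0.96
0.16 -0.34
0.1 0.21
0.05 -1.68
0.02 -1.12
0.0 7.93
19.4417
```

Contact with the stop shows as a sharp rise to 7.9 N at g = 0. Now I'll back off, lift away and verify.

Run:
```python
from h import *
P=np.load("P.npy")
manip.move_l(gp(P,0,.09,.07,.05),max_speed=.06)
manip.move_l(gp(P,0,.09,.22,.05),max_speed=.15)
manip.move_ptp(np.array([.3,.3,.3]),rot(P,0))
p,d=manip.grab_frame("top"); q=cv2.resize(p[145:265,245:405],None,fx=5,fy=5); q=np.clip(q*1.3,0,255).astype(np.uint8); cv2.imwrite("pics/t5.png",q[:,:,::-1])
for r,z in ((.115,.095),(-.09,.079)): print([((proj("top",gp(P,g,r,z))[0]-[245,145])*5).round(0).tolist() for g in (0,.1)])
print(manip.current_time())
```

```text
[[283.0, 566.0], [261.0, 558.0]]
[[397.0, 194.0], [414.0, 200.0]]
22.6917
```

View pics/t5.png

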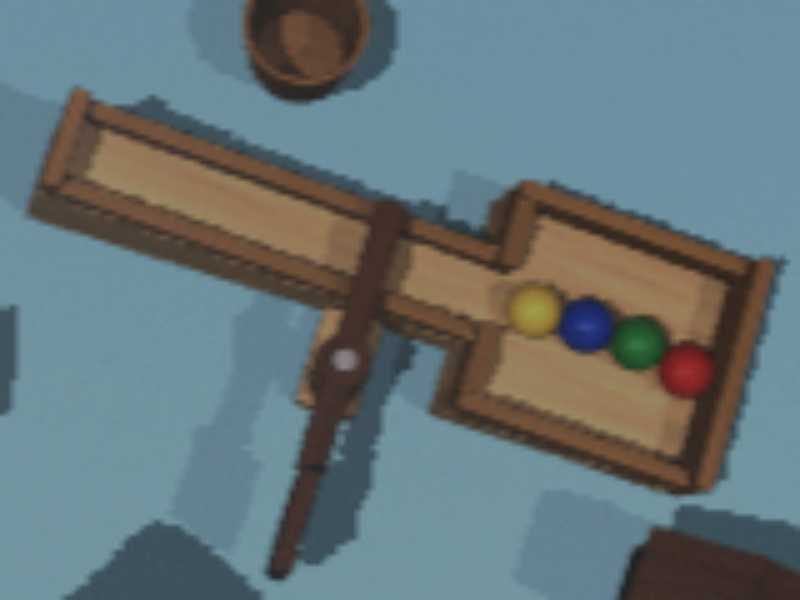

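The gate lies straight across the chute: the paddle's end has moved to (277,573) and the bar's tip to (388,205), which matches g≈0. The four balls are in the pen, and the cup and the visible part of the garage have not moved.

```bash
python3 -c "
from bench import manip
print(manip.sign_off())"
```

```text
the job is handed in; nothing more can be done
None
```

The gate was pushed open, all four balls rolled into the catch pen, and the gate was pushed back against its shut stop; I handed the job in at about 23 s on the robot's clock, with the cup and the visible part of the garage unmoved in the last picture (the car was outside that crop, and I did not steer near it).

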